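# Run the bearings out of the feeder and keep its gate open

## Robot

A 6-joint arm with a two-finger parallel gripper is mounted at the origin on a cart in front of the work surface, level with it; the furniture and walls round the work are solid. World frame = base frame: x ahead of the robot, y to its left, z up, the work surface at z = 0. Lengths are in m, angles in rad, forces in N, time in s.
With the tool pointing down it reaches from about 0.35 to 0.875 m from the base axis. Payload 4.2 kg.
Tool frame: the origin (TCP) lies on the centre line of the jaws, within the pads' length; the fingertips stand 8 mm ahead of it and the grasp point (between the pads) lies 11 mm behind it (robot.tip_reach is the distance from the TCP to the fingertips, in m); z points along the fingers, x is the direction in which the jaws open and shut, and the axes are right-handed (so a half turn about z gives the same grasp; the last joint's range is limited). The gripper opens to 87 mm and grips with 3 to 60 N. Pads are 19 mm wide; open, the fingers measure 117 mm over their backs; the gripper's body (75 mm by 190 mm) begins 51 mm behind the grasp point.
Start: joints at [-0.915, 0.385, 0.008, 0, -1.194, -0.259], TCP at [0.242, -0.576, 0.231] pointing down, gripper open.
Joint ranges: [-3.14, 3.14], [-1.21, 2.06], [-1.07, 1.41], [-3.16, 2.05], [-2.99, -0.16], [-3.1, 3.1]. Speed limits (rad/s): [2.79, 2.79, 3.14, 3.14, 3.14, 3.14].

## Interface

Orientations are given as a unit quaternion [w, x, y, z].
In Python, from bench import robot gives the robot as it stands.
- The arm moves only by the tool arm_command, never from a script. Its argument "series" is a list of rows, each a list of 5 numbers: the shift along the world's x, y, z in cm, then the turn about the world's z in rad, then the opening in per cent of the stroke, from 0 (shut) to 100 (fully open). In form: [[dx, dy, dz, spin, jaw], ...]. A call has 1 to 12 rows; each row is the pose to reach, as a shift and turn from the pose commanded when the call began; what a row does not reach only later rows make up. A row lasts 1/10 s, in which the tool goes at most 50 mm and 8.59 degrees, less where a joint would pass 70% of its speed; a pose out of reach is approached as far as the arm can. A call with a gripper value outside its range is refused whole. The fingers move at their own pace and stop on an object; "force" is the grip in N (left out, the last holds). Time passes only in rows, so rows that repeat a pose let the fingers close. It gives the time, the measured TCP pose, the force and the opening at its end, in the units of the state.
- robot.read_state(): the state, without advancing time (a new reading comes with each control period).
- robot.camera(name): name is "scene" or "top"; returns a dict with "img" (420x560x3 uint8, red, green, blue), "mtx" (3x3 intrinsics, pixels), "k1" (the pictures are not rectified: a ray, as slopes to the right and down, at radius r is drawn at 1 + k1 r^2 times it, then the intrinsics apply), "origin" and "rotation" of the camera in the world. Camera axes: x right, y up, looking along -z (the intrinsics and any distortion apply to the point x, -y, -z); pixel columns grow to the right and rows downward; lengths in m; the calibration is good to about 2 mm. A picture is of the moment at which its call begins. There is no depth.
- robot.close_job(): hands the job in, once; it reports no verdict.
Trained networks look in the newest picture that a camera, given by its name, has taken for a name from the list of things; names that differ only in an ending like _2 or _b are one class to them, and where a whole thing is asked for, a point or a joint stands for the part that bears it (a point fixed in the world has none). Each returns a list of dicts, best first, with "conf" (0 to 1); they miss things now and then, are a little off and sometimes report something else, mostly with a low value. They report only what shows in the picture. A call takes as long as a camera call.
- robot.look_for(label, camera): "rect" ([centre column, centre row, width, height] in pixels, round what is visible of it).
- robot.trace(label, camera): "mask" (420x560 bool, what is visible of it) and "rect" ([centre column, centre row, width, height] in pixels, round what is visible of it).
The state is a dict: "time": time; "joint_positions": joint angles; "dq": joint speeds; "joint_efforts": joint torques, N m; "tcp_pos": TCP position; "tcp_rot": TCP orientation; "wrist_force": force on the tool from outside, world axes, zero at the start; "moment": the same for the moment, N m; "width": opening from 0.0 (shut) to 1.0 (fully open).
Only numpy, scipy, OpenCV 4.12 (cv2) and the standard library are available. Lean on these libraries where they do the work, as an engineer would, in place of code of your own. Each camera call takes 0.05 s, during which the arm holds its last target.

## Task

Stand the empty tray on the table under the mouth of the bearing feeder and let go of it. Then press the feeder's spring-loaded lever down so that all three bearings slide out into the tray, and keep hold of the lever with the gate 40 degrees open (the lever then lies level): the gate springs shut if released, so finish still holding it there. Leave the other things on the table where they are.

Things in the scene. Friction and masses are not known exactly. Their poses are not given: they have to be found in the camera images.
- feeder: Fixed bearing feeder: bare aluminium chute, open on top, on a grey stand; origin on the table straight below the lip. Chute 64 mm wide outside, ends 127 mm behind the lip, 240 mm high. Base plate starts 74 mm behind the lip: the table below and in front of the lip is free. Two cheeks beside the lip reach 183 mm up and 7 mm in front of it. Axes as those of the mouth.
- mouth (a point): Lip of the feeder's chute (56 mm wide inside, sloping up 40 degrees): middle of its low end, 105 mm above the table. x level, away from the lip along the chute; y across it, away from the lever side (the lever is at -y); z up. Once the gate opens the bearings slide off by themselves within about 1 s and fly some cm to -x as they fall: let the lip stand over the tray's rear half, about 30 mm behind its centre.
- gate (a joint): Opening angle (rad) of the gate, a steel flap that hangs across the mouth from a hinge 170 mm above the table: 0 shut (straight down), grows as its lower edge swings out from the chute; stop at 1.2. 40 degrees = 0.70. A spring shuts it: about 4 N straight down on the lever grip start it, about 5 N hold it at 0.70.
- lever_grip (a point): Middle of the lever's grip, a level black bar 15 mm thick, 70 mm long, along the feeder's y, 100 mm to the -y side of the chute's middle. Lever and gate are one piece, grip 85 mm from the hinge: gate shut, the lever rises 40 degrees away from the lip (grip 225 mm above the table); gate at 40 degrees it is level (170 mm). Pressing it down opens the gate. Pinch it across x from above, or push.
- gate_hinge (a point): Point on the hinge line of gate and lever, beside the lever grip: 4 mm in front of the lip (feeder's -x), 100 mm to its -y, 170 mm above the table. Turns with the gate; its y axis is the hinge line.
- tray_center (a point): Centre of the loose steel tray (half-way up, 27.5 mm above its underside): an open box 130 mm (x) by 120 mm (y), 55 mm high, walls and floor 5 mm, 0.35 kg. Axes: x towards the wall opposite the tab, z up.
- tray_tab (a point): Point to grip on the tray's upright tab: a plate 12 mm thick (x), 50 mm wide (y) on the outside of the tray's -x wall, rising from 30 mm to 92 mm above the tray's underside (37 mm above the rim). The point lies 71 mm from the tray's centre in its -x, 75 mm above its underside. Pinch it across x from above and lift or shift the tray by it; the tab stays on the side away from the feeder.
- bearing_1_center (a point): Centre of bearing 1, a steel ball bearing ring lying in the chute (1 is nearest the mouth, 3 farthest up): 48 mm across, 9 mm thick, z along its axis.
- bearing_2_center (a point): Centre of bearing 2, a steel ball bearing ring lying in the chute (1 is nearest the mouth, 3 farthest up): 48 mm across, 9 mm thick, z along its axis.
- bearing_3_center (a point): Centre of bearing 3, a steel ball bearing ring lying in the chute (1 is nearest the mouth, 3 farthest up): 48 mm across, 9 mm thick, z along its axis.
- cap_stack: Bystander: higher stack of plated end caps, 64 mm across, 31 mm high; origin under its centre.
- end_cap: Bystander: single plated end cap, 63 mm across, 7 mm high; origin under its centre.
- cap_pair: Bystander: lower stack of plated end caps, 64 mm across, 25 mm high; origin under its centre.
- armature: Bystander: wound motor armature lying on its side, 100 mm long (y), 37 mm thick; origin under its centre.

How it is judged:
By the outcome, as a careful person would: the job done as asked, in the order asked, and still so for the second after the job is handed in, while the arm keeps its last pose, push and grip.
It also fails if it takes over 58 s, if anything falls off the work surface, if the arm or the gripper's body presses on something with over 40 N, if the wrist force passes 120 N, or if a joint passes its speed limit or range.

## Working session

There is one attempt and no reset: what is moved stays moved. The work goes in short steps, Python scripts to look and compute and a tool call to move; the robot and the scene stay as the last step left them, time stands still between calls to the robot, and variables do not carry over. Pictures are saved under pics/ and viewed, and the job is handed in when it is done.

Besides the shell and the picture viewer there is one more tool, called after "Emit:" as name(argument=value, ...) on one line, values as JSON. arm_command: Moves the arm, as the interface text tells. Its arguments: {"type":"object","properties":{"series":{"type":"array"},"force":{"type":"number"}},"required":["series"]}

```bash
mkdir -p pics; ls; cat > h.py <<'E'
import numpy as np, cv2
from bench import robot
def proj(c,P):
    P=np.atleast_2d(P); q=(P-np.array(c["origin"]))@np.array(c["rotation"])
    u=q[:,0]/-q[:,2]; v=-q[:,1]/-q[:,2]; r2=u*u+v*v; f=1+c["k1"]*r2
    K=np.array(c["mtx"]); return np.c_[K[0,0]*u*f+K[0,2],K[1,1]*v*f+K[1,2]]
def ray(c,px):
    K=np.array(c["mtx"]); d=np.array([(px[0]-K[0,2])/K[0,0],(px[1]-K[1,2])/K[1,1]]); s=d.copy()
    for _ in range(30): s=d/(1+c["k1"]*(s@s))
    return np.array(c["rotation"])@np.array([s[0],-s[1],-1.])
def atz(c,px,z):
    d=ray(c,px); o=np.array(c["origin"]); return o+d*(z-o[2])/d[2]
def save(c,n,box=None,k=1):
    im=cv2.cvtColor(c["img"],cv2.COLOR_RGB2BGR)
    if box: im=im[box[1]:box[3],box[0]:box[2]]
    if k!=1: im=cv2.resize(im,None,fx=k,fy=k,interpolation=cv2.INTER_CUBIC)
    cv2.imwrite("pics/"+n,im)
E
python3 - <<'E'
from h import *
s=robot.read_state(); print(s)
for n in("scene","top"):
    c=robot.camera(n); save(c,n+"0.png"); print(n,c["origin"],c["rotation"],c["mtx"],c["k1"])
    for l in("feeder","gate","lever_grip","tray_center","tray_tab","cap_stack","armature"):
        print(l,[(round(d["conf"],2),np.round(d["rect"]).tolist()) for d in robot.look_for(l,n)[:2]])
E
```

```text
pics
{'time': 0.0, 'joint_positions': array([-9.15376130e-01,  3.85524762e-01,  6.63495896e-03, -4.71450281e-04,
       -1.19402700e+00, -2.58598837e-01]), 'dq': array([-3.04861495e-04,  1.53337292e-04,  4.82924711e-06,  4.12686836e-05,
        1.82709550e-03,  7.63838152e-04]), 'joint_efforts': array([ 9.57708398e-04, -3.90664172e+01,  1.87412506e+01,  4.22025561e+00,
        1.10773792e-02, -1.57432482e-04]), 'tcp_pos': array([ 0.24133663, -0.57588717,  0.22948646]), 'tcp_rot': array([-9.32918801e-04,  5.53927357e-01,  8.32564298e-01,  5.49336921e-04]), 'wrist_force': array([ 0.5913431 , -0.96691564,  0.67418802]), 'moment': array([ 0.00529596, -0.00457   ,  0.0054557 ]), 'width': 0.9993039128839962}
scene [-0.03273158  0.78530615  0.64786762] [-0.34515021 -0.18972353  0.44622322  0.80359265] [[408.30231521   0.         279.38840963]
 [  0.         408.30231521 204.62163596]
 [  0.           0.           1.        ]] -0.07247562873902968
feeder [(0.82, [219.0, 239.0, 92.0, 132.0])]
gate [(0.84, [243.0, 218.0, 44.0, 92.0])]
lever_grip [(0.7, [242.0, 215.0, 37.0, 87.0])]
tray_center []
tray_tab [(0.98, [367.0, 203.0, 50.0, 42.0])]
cap_stack [(0.88, [315.0, 190.0, 16.0, 13.0]), (0.7, [369.0, 204.0, 52.0, 43.0])]
armature [(0.76, [202.0, 357.0, 29.0, 47.0]), (0.34, [367.0, 204.0, 53.0, 44.0])]
top [-0.19428152  0.27340927  1.6475356 ] [-0.66521507 -0.15537108  0.16897444  0.71049024] [[542.56487461   0.         268.41786285]
 [  0.         542.56487461 198.78575099]
 [  0.           0.           1.        ]] 0.053519871135468584
feeder [(0.85, [209.0, 204.0, 61.0, 62.0])]
gate [(0.89, [226.0, 202.0, 34.0, 62.0])]
lever_grip [(0.6, [224.0, 202.0, 31.0, 62.0])]
tray_center [(0.57, [360.0, 216.0, 60.0, 58.0])]
tray_tab [(0.8, [361.0, 219.0, 55.0, 55.0])]
cap_stack [(0.67, [346.0, 177.0, 13.0, 16.0])]
armature [(0.69, [168.0, 264.0, 29.0, 14.0])]
```

```bash
sed -i 's/^def proj/from scipy.spatial.transform import Rotation as R\ndef RM(c):\n    return R.from_quat(c["rotation"],scalar_first=True).as_matrix()\ndef proj/; s/np.array(c\["rotation"\])/RM(c)/' h.py
python3 - <<'E'
from h import *
c=robot.camera("scene"); save(c,"s1.png",(140,140,420,400),2.8); 
print(proj(c,robot.read_state()["tcp_pos"]))
c=robot.camera("top"); save(c,"t1.png",(140,120,420,320),2.8)
print(proj(c,robot.read_state()["tcp_pos"]))
E
```

```text
[[543.15710728 122.78632602]]
[[569.46273387 270.90886114]]
```

View pics/scene0.png

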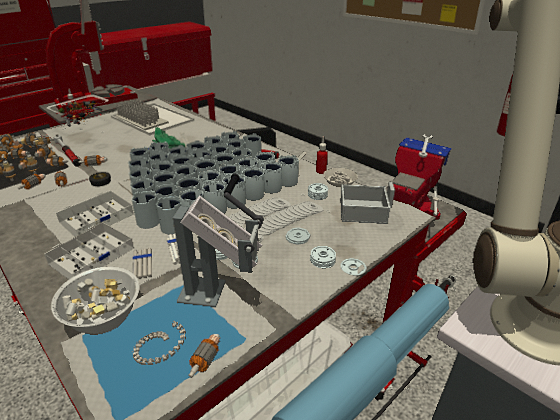

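View pics/s1.png

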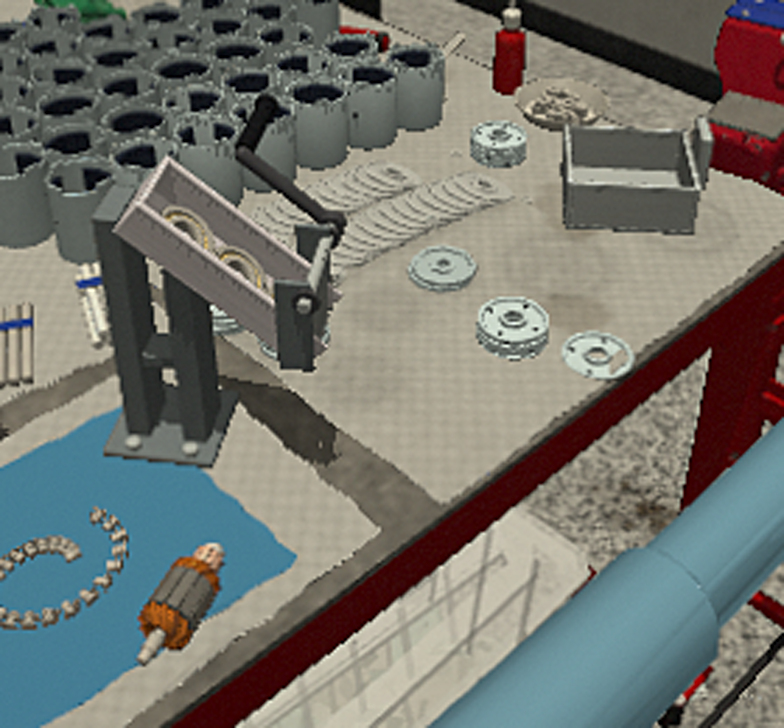

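View pics/t1.png

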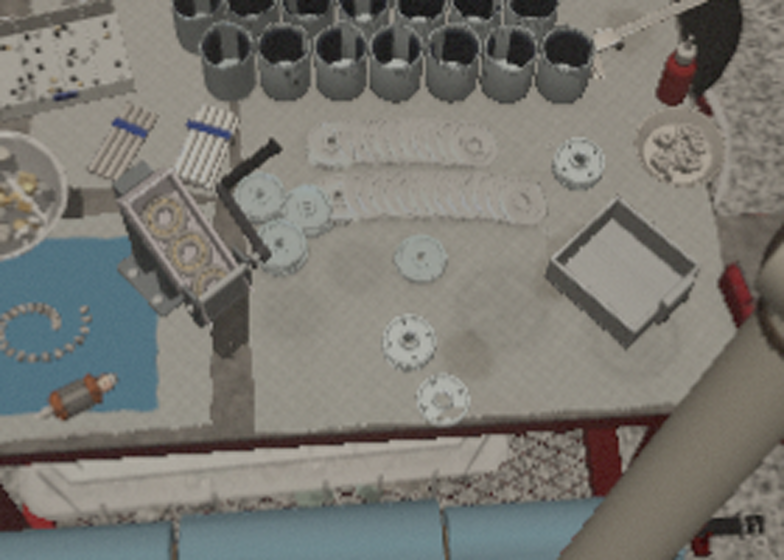

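```bash

python3 - <<'E'
from h import *
c=robot.camera("scene"); save(c,"s2f.png",(170,165,280,315),5); save(c,"s2t.png",(325,170,425,240),8)
c=robot.camera("top"); save(c,"t2f.png",(170,160,270,260),6); save(c,"t2t.png",(320,180,400,255),8)
E
```

```text
(no output)
```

View pics/s2f.png

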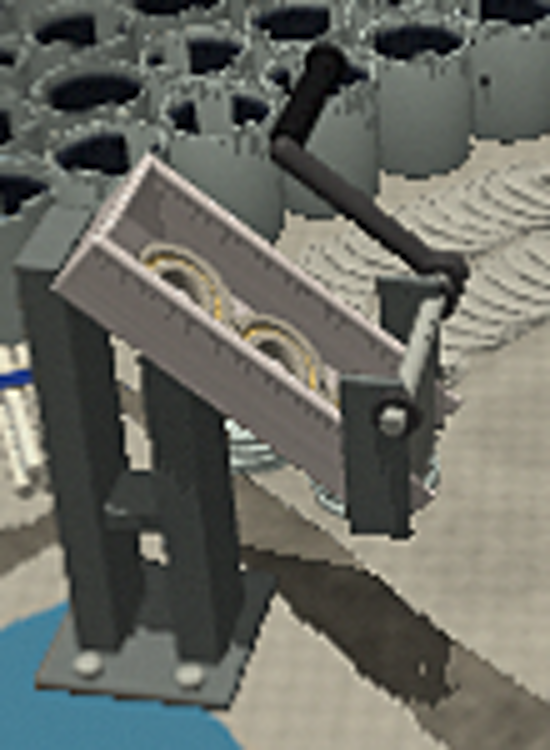

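View pics/s2t.png

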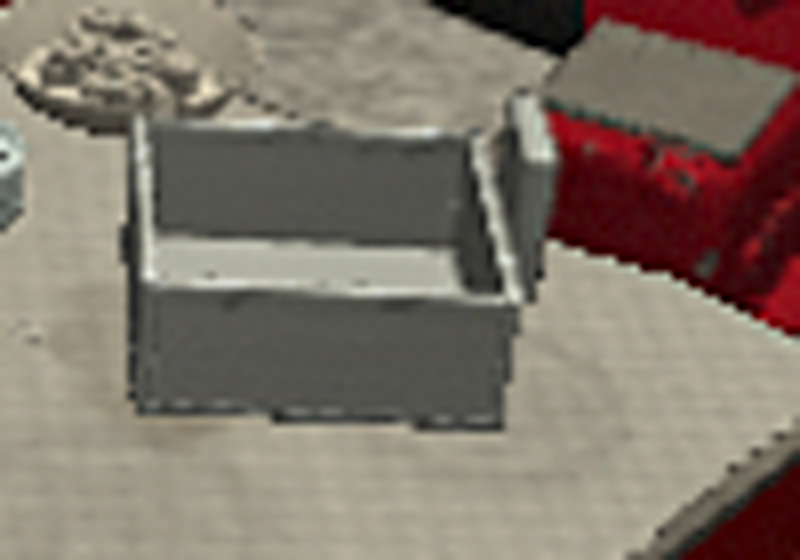

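View pics/t2f.png

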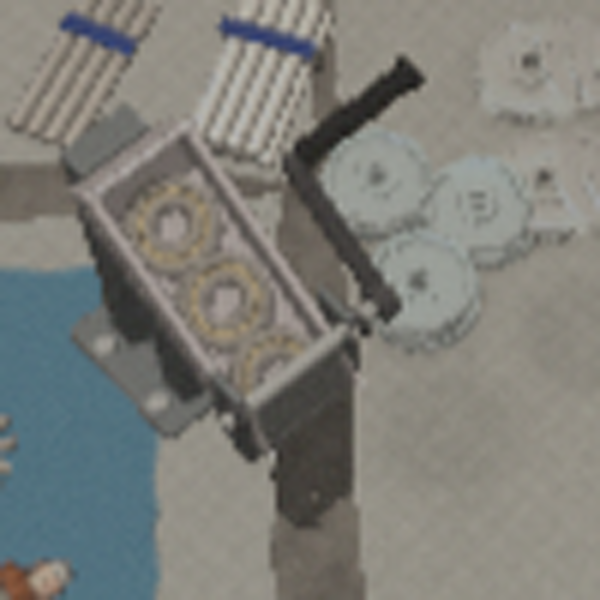

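View pics/t2t.png

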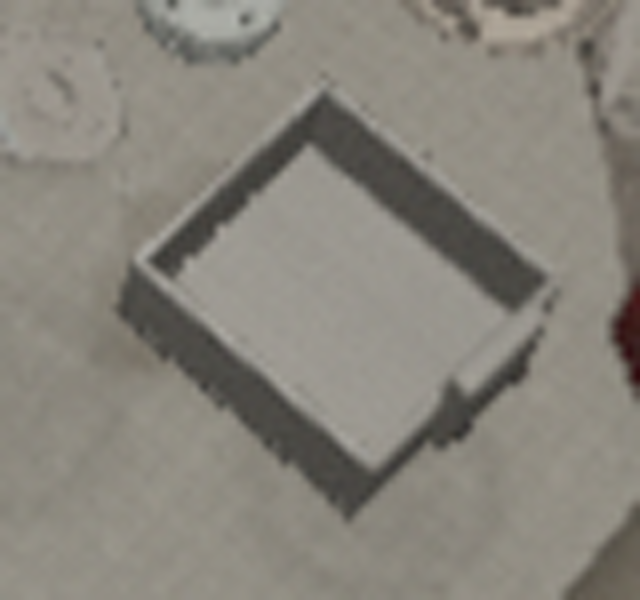

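```bash
cat > fit.py <<'E'
from h import *
from scipy.optimize import least_squares
S=robot.camera("scene");T=robot.camera("top")
def fit(obs,x0,free=None):
    def tr(p,P): 
        c,s=np.cos(p[2]),np.sin(p[2]); P=np.array(P,float)/1000
        return np.array([p[0]+c*P[0]-s*P[1],p[1]+s*P[0]+c*P[1],P[2]])
    def res(p): return np.concatenate([proj(c,tr(p,P))[0]-px for c,P,px in obs])
    r=least_squares(res,x0,loss="soft_l1"); print(np.round(r.x,4)); print(np.round(res(r.x).reshape(-1,2),1).tolist()); return r.x
def st(u,v): return np.array([325+u/8,170+v/8])
def tt(u,v): return np.array([320+u/8,180+v/8])
def sf(u,v): return np.array([170+u/5,165+v/5])
def tf(u,v): return np.array([170+u/6,160+v/6])
if __name__=="__main__":
    g=atz(T,(360,216),.03); print(g)
    print("tray");
    for a in np.arange(0,6.3,1.57):
      fit([(T,(65,60,55),tt(133,262)),(T,(65,-60,55),tt(323,85)),(T,(-65,-60,55),tt(553,285)),(T,(-65,60,0),tt(350,518)),(T,(-65,60,55),tt(365,478)),
      (S,(65,60,55),st(143,285)),(S,(65,-60,55),st(137,115)),(S,(-65,60,55),st(517,302)),(S,(65,60,0),st(140,410)),(S,(-65,60,0),st(503,430))],[g[0],g[1],a])
    g=atz(T,(224,215),.1); print("feeder",g)
    for a in np.arange(0,6.3,1.57):
      fit([(T,(61,-65,225),tf(298,165)),(T,(61,-135,225),tf(412,68)),(S,(61,-65,225),sf(285,145)),(S,(61,-135,225),sf(325,52)),
      (T,(103,32,240),tf(75,190)),(T,(103,-32,240),tf(190,122)),(S,(103,-32,240),sf(150,153)),(S,(103,32,240),sf(93,237)),(S,(74,0,2),sf(252,640))],[g[0],g[1],a])
E
python3 fit.py
```

```text
[ 0.52902575 -0.08233963  0.03      ]
tray
[ 0.523  -0.0865  0.7081]
[[-1.3, 0.3], [-0.5, -0.5], [1.2, 0.1], [-0.8, 1.5], [0.1, 0.0], [0.3, -1.1], [-0.2, -0.9], [1.2, -0.6], [-1.0, -0.2], [0.1, 0.0]]
[ 0.523  -0.0865  0.7081]
[[-1.3, 0.3], [-0.5, -0.5], [1.2, 0.1], [-0.8, 1.5], [0.1, 0.0], [0.3, -1.1], [-0.2, -0.9], [1.2, -0.6], [-1.0, -0.2], [0.1, 0.0]]
[ 0.523  -0.0865  0.7081]
[[-1.3, 0.3], [-0.5, -0.5], [1.2, 0.1], [-0.8, 1.5], [0.1, 0.0], [0.3, -1.1], [-0.2, -0.9], [1.2, -0.6], [-1.0, -0.2], [0.1, 0.0]]
[ 0.523  -0.0865  6.9913]
[[-1.3, 0.3], [-0.5, -0.5], [1.2, 0.1], [-0.8, 1.5], [0.1, 0.0], [0.3, -1.1], [-0.2, -0.9], [1.2, -0.6], [-1.0, -0.2], [0.1, 0.0]]
[ 0.523  -0.0865  6.9913]
[[-1.3, 0.3], [-0.5, -0.5], [1.2, 0.1], [-0.8, 1.5], [0.1, 0.0], [0.3, -1.1], [-0.2, -0.9], [1.2, -0.6], [-1.0, -0.2], [0.1, 0.0]]
feeder [0.52876697 0.35856471 0.1       ]
[0.4777 0.3804 0.6331]
[[-0.8, -1.3], [-1.4, 1.6], [-0.6, -1.5], [0.4, 1.3], [0.7, 1.3], [-0.9, 0.2], [0.8, -3.3], [0.7, -3.0], [-1.2, 0.1]]
[0.4777 0.3804 0.6331]
[[-0.8, -1.3], [-1.4, 1.6], [-0.6, -1.5], [0.4, 1.3], [0.7, 1.3], [-0.9, 0.2], [0.8, -3.3], [0.7, -3.0], [-1.2, 0.1]]
[0.4777 0.3804 0.6331]
[[-0.8, -1.3], [-1.4, 1.6], [-0.6, -1.5], [0.4, 1.3], [0.7, 1.3], [-0.9, 0.2], [0.8, -3.3], [0.7, -3.0], [-1.2, 0.1]]
[0.4777 0.3804 6.9163]
[[-0.8, -1.3], [-1.4, 1.6], [-0.6, -1.5], [0.4, 1.3], [0.7, 1.3], [-0.9, 0.2], [0.8, -3.3], [0.7, -3.0], [-1.2, 0.1]]
[0.4777 0.3804 6.9163]
[[-0.8, -1.3], [-1.4, 1.6], [-0.6, -1.5], [0.4, 1.3], [0.7, 1.3], [-0.9, 0.2], [0.8, -3.3], [0.7, -3.0], [-1.2, 0.1]]
```

```bash
cat > fit2.py <<'E'
from fit import *
def tr(p,P): 
    c,s=np.cos(p[2]),np.sin(p[2]); P=np.array(P,float)/1000
    return np.array([p[0]+c*P[0]-s*P[1],p[1]+s*P[0]+c*P[1],P[2]])
def res(q):
    p=q[:3]; X,Z,g0,g1,a0,a1=q[3:]*1000
    o=[(T,(61,g0,225),tf(298,163)),(T,(61,g1,225),tf(410,70)),(S,(61,g0,225),sf(285,143)),(S,(61,g1,225),sf(325,55)),
      (T,(X,32,Z),tf(75,190)),(T,(X,-32,Z),tf(190,122)),(S,(X,-32,Z),sf(150,153)),(S,(X,32,Z),sf(93,237)),(S,(74,0,2),sf(252,640)),
      (S,(-4,a0,170),sf(394,420)),(S,(-4,a1,170),sf(448,278))]
    return np.concatenate([proj(c,tr(p,P))[0]-px for c,P,px in o])
r=least_squares(res,[.478,.38,.63,.103,.24,-.065,-.135,.04,-.05],loss="soft_l1",f_scale=1.)
print(np.round(r.x,4)); print(np.round(res(r.x).reshape(-1,2),1).tolist())
cov=np.linalg.inv(r.jac.T@r.jac); print(np.sqrt(np.diag(cov))[:3])
def draw(p,tp):
    for c,n,box,k in((S,"s3.png",(165,160,285,320),5),(T,"t3.png",(165,150,275,265),5),(S,"s3t.png",(325,160,425,240),8),(T,"t3t.png",(310,170,410,260),6)):
        im=cv2.resize(cv2.cvtColor(c["img"],cv2.COLOR_RGB2BGR)[box[1]:box[3],box[0]:box[2]],None,fx=k,fy=k)
        def ln(q,A,B,col):
            a,b=[tuple(int(v) for v in (proj(c,tr(q,P))[0]-box[:2]+.5)*k) for P in(A,B)]
            cv2.line(im,a,b,col,1)
        ln(p,(61,-65,225),(61,-135,225),(0,0,255)); ln(p,(-4,-100,170),(-4,45,170),(0,255,0))
        ln(p,(0,-28,105),(0,28,105),(255,0,0)); ln(p,(127,-32,212),(127,32,212),(255,0,0)); ln(p,(0,-28,105),(127,-28,212),(255,0,0)); ln(p,(0,28,105),(127,28,212),(255,0,0))
        ln(p,(103,-32,240),(103,32,240),(0,255,255)); ln(p,(74,-45,0),(74,45,0),(255,0,255));ln(p,(-7,-36,183),(-7,36,183),(255,255,0))
        for z in(0,55):
            C=[(65,60,z),(65,-60,z),(-65,-60,z),(-65,60,z)]
            for i in range(4): ln(tp,C[i],C[(i+1)%4],(0,255,0))
        ln(tp,(-65,-25,92),(-65,25,92),(0,0,255));ln(tp,(-77,-25,92),(-77,25,92),(0,0,255))
        cv2.imwrite("pics/"+n,im)
draw(r.x[:3],[.523,-.0865,.708])
E
python3 fit2.py
```

```text
[ 0.4773  0.3742  0.6635  0.1106  0.232  -0.0603 -0.136   0.0454 -0.0515]
[[-0.8, -0.1], [-0.0, 0.5], [0.2, -0.6], [0.9, -0.2], [0.9, 1.6], [-1.1, 0.2], [-0.7, -0.4], [0.1, 0.0], [0.9, -0.4], [-0.3, -0.1], [-1.4, -0.3]]
[0.00187325 0.00255749 0.01638928]
```

View pics/s3.png

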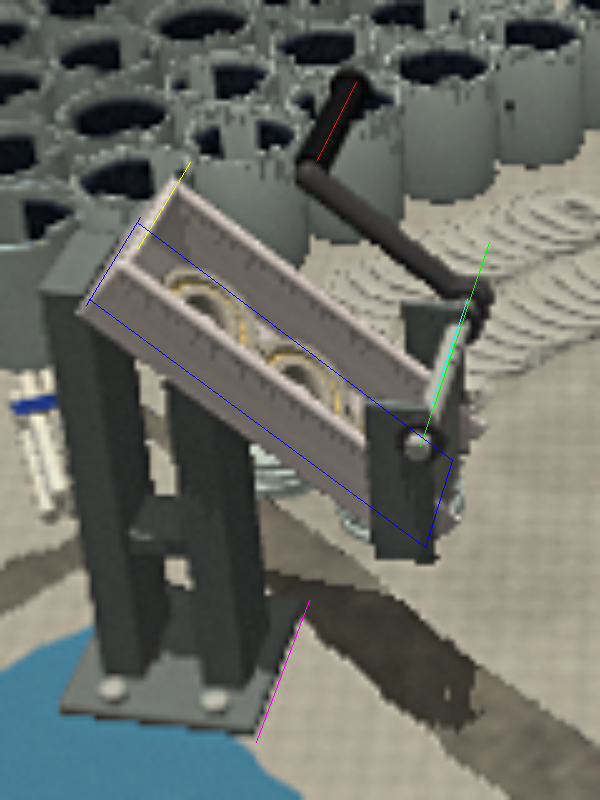

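View pics/t3.png

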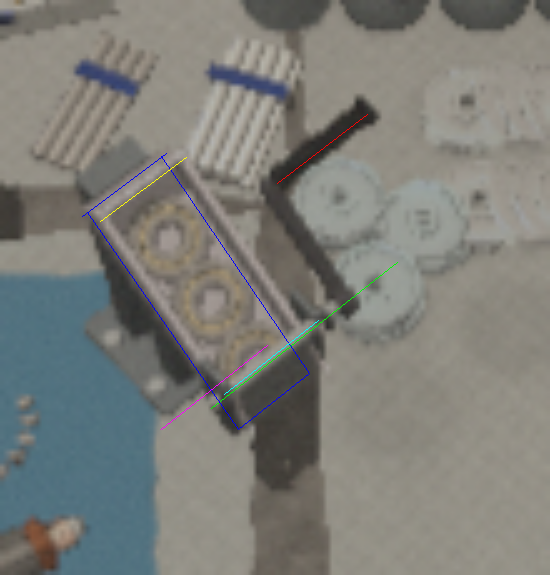

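View pics/s3t.png

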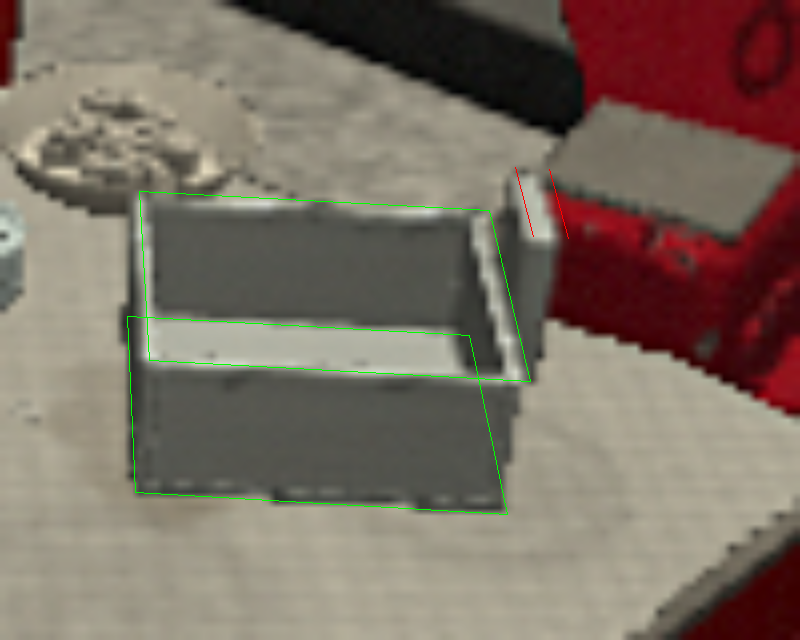

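View pics/t3t.png

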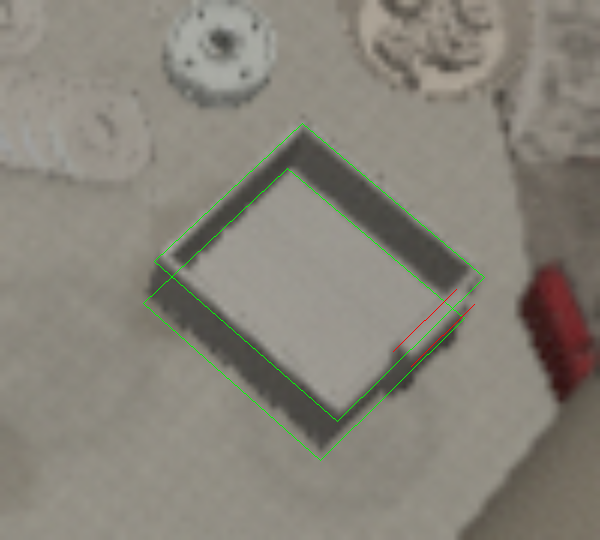

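```bash

python3 - <<'E'
from h import *
c=robot.camera("top"); S=robot.camera("scene")
f=np.array([.4773,.3742]);a=.6635;Rm=np.array([[np.cos(a),np.sin(a)],[-np.sin(a),np.cos(a)]])
for n,u,v in(("capA",260,195),("capB",305,210),("capC",280,250),("end?",420,258),("pair",410,340),("edgecap",443,398),("stack",578,162),("red",735,290),("edge",400,425),("edge2",20,450),("right edge",725,240),("armature",75,395)):
    p=atz(c,(140+u/2.8,120+v/2.8),.02); print(n,np.round(p,3),np.round(Rm@(p[:2]-f),3))
for n,u,v in(("vise top",760,100),("vise corner",725,100)):
    for z in(.0,.1,.15): print(n,np.round(atz(S,(140+u/2.8,140+v/2.8),z),3))
save(c,"t4.png",(330,150,560,330),3.4)
for l in ("end_cap","cap_pair","cap_stack","armature"):
    print(l,[(round(d["conf"],2),np.round(atz(c,d["rect"][:2],.015),3)) for d in robot.look_for(l,"top")])
E
```

```text
capA [0.659 0.33  0.02 ] [ 0.116 -0.146]
capB [0.635 0.277 0.02 ] [ 0.064 -0.173]
capC [0.584 0.309 0.02 ] [ 0.044 -0.117]
end? [0.562 0.145 0.02 ] [-0.074 -0.233]
pair [0.459 0.165 0.02 ] [-0.143 -0.154]
edgecap [0.387 0.133 0.02 ] [-0.22  -0.134]
stack [ 0.679 -0.059  0.02 ] [-0.108 -0.465]
red [ 0.498 -0.219  0.02 ] [-0.349 -0.48 ]
edge [0.358 0.184 0.02 ] [-0.211 -0.076]
edge2 [0.357 0.607 0.02 ] [0.049 0.258]
right edge [ 0.563 -0.219  0.02 ] [-0.298 -0.52 ]
armature [0.418 0.548 0.02 ] [0.06  0.174]
vise top [ 0.542 -0.388  0.   ]
vise top [ 0.454 -0.207  0.1  ]
vise top [ 0.409 -0.117  0.15 ]
vise corner [ 0.572 -0.356  0.   ]
vise corner [ 0.479 -0.18   0.1  ]
vise corner [ 0.432 -0.092  0.15 ]
end_cap [(0.78, array([0.388, 0.13 , 0.015]))]
cap_pair [(0.6, array([0.46 , 0.172, 0.015]))]
cap_stack [(0.53, array([ 0.688, -0.058,  0.015]))]
armature [(0.52, array([0.611, 0.41 , 0.015])), (0.51, array([0.41 , 0.547, 0.015]))]
```

View pics/t4.png

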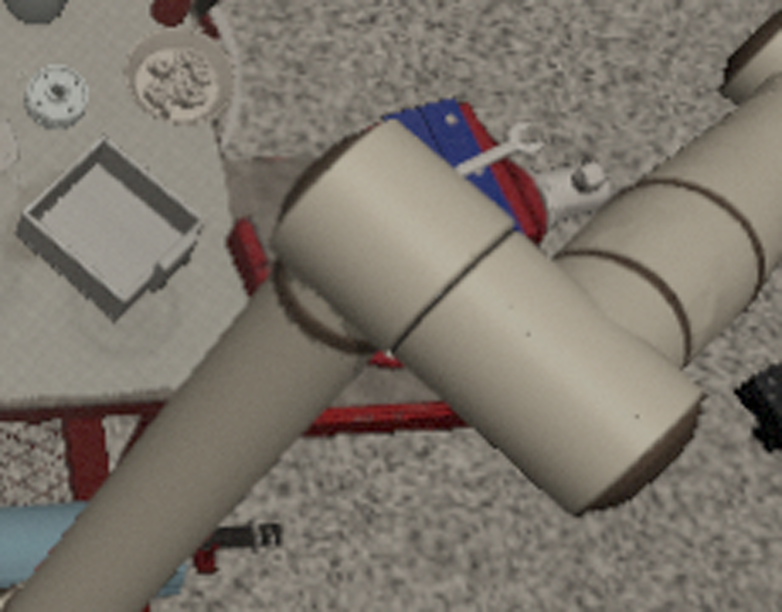

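Emit:
arm_command(series=[[0, 0, 5, 0, 100], [0, 0, 8, 0, 100], [22.8, 44.4, 6, 1.883, 100], [22.8, 44.4, 6, 1.883, 100], [22.8, 44.4, 6, 1.883, 100], [22.8, 44.4, 6, 1.883, 100], [22.8, 44.4, 6, 1.883, 100], [22.8, 44.4, 6, 1.883, 100], [22.8, 44.4, 6, 1.883, 100], [22.8, 44.4, 6, 1.883, 100], [22.8, 44.4, 6, 1.883, 100], [22.8, 44.4, 6, 1.883, 100]], force=25)

```text
time: 2.7
tcp_pos: [0.4701, -0.1304, 0.291]
tcp_rot: [0.001, -0.166, 0.986, -0.0]
wrist_force: [0.9, -1.0, 0.3]
width: 1.002
```

Emit:
arm_command(series=[[0, 0, 0, 0, 100], [0, 0, 0, 0, 100], [0, 0, 0, 0, 100], [0, 0, 0, 0, 100], [0, 0, 0, 0, 100], [0, 0, 0, 0, 100]])

```text
time: 3.3
tcp_pos: [0.4692, -0.1333, 0.2907]
tcp_rot: [0.0, -0.161, 0.987, -0.0]
wrist_force: [0.5, 0.3, 0.5]
width: 0.999
```

Emit:
arm_command(series=[[0.1, 0.1, -4, 0.15, 100], [0.1, 0.1, -8, 0.3, 100], [0.1, 0.1, -12, 0.385, 100], [0.1, 0.1, -14, 0.385, 100], [0.1, 0.1, -14, 0.385, 100], [0.1, 0.1, -14, 0.385, 100]])

```text
time: 3.9
tcp_pos: [0.4712, -0.1319, 0.1512]
tcp_rot: [0.0, -0.348, 0.938, -0.0]
wrist_force: [0.4, 0.6, 1.2]
width: 1.001
```

```bash

python3 - <<'E'
from h import *
c=robot.camera("scene"); save(c,"s5.png",(310,120,450,250),5)
p=robot.read_state()["tcp_pos"]; print(p, proj(c,p),proj(c,p+[0,0,.008]))
c=robot.camera("top"); save(c,"t5.png",(310,150,430,260),5)
E
```

```text
[ 0.47173583 -0.13177288  0.15198777] [[394.37365561 165.42012572]] [[394.80743927 162.78550409]]
```

View pics/s5.png

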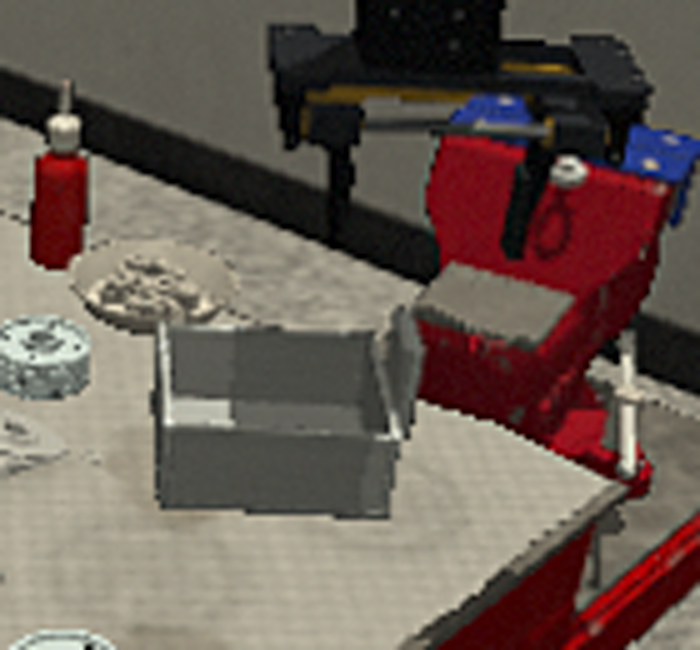

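View pics/t5.png

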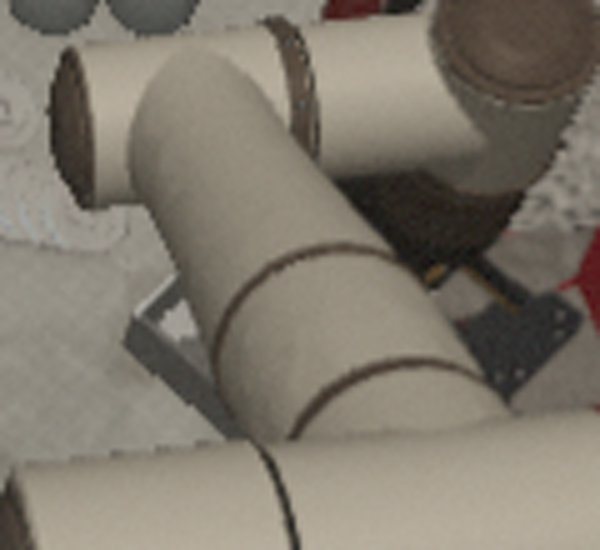

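Emit:
arm_command(series=[[0, 0, -3, 0, 100], [0, 0, -6, 0, 100], [0, 0, -7.5, 0, 100], [0, 0, -8.2, 0, 100], [0, 0, -8.2, 0, 100], [0, 0, -8.2, 0, 100]])

```text
time: 4.6
tcp_pos: [0.4718, -0.1314, 0.0699]
tcp_rot: [0.001, -0.348, 0.937, -0.001]
wrist_force: [-0.0, 0.0, 0.1]
width: 1.0
```

Emit:
arm_command(series=[[0, 0, 0, 0, 40], [0, 0, 0, 0, 20], [0, 0, 0, 0, 5], [0, 0, 0, 0, 5], [0, 0, 0, 0, 5], [0, 0, 0, 0, 5], [0, 0, 0, 0, 5], [0, 0, 0, 0, 5]], force=25)

```text
time: 5.4
tcp_pos: [0.4706, -0.1314, 0.0685]
tcp_rot: [-0.0, -0.348, 0.937, 0.0]
wrist_force: [0.1, -0.4, -0.3]
width: 0.355
```

Emit:
arm_command(series=[[0, 0, 0, 0, 0], [0, 0, 0, 0, 0], [0, 0, 0, 0, 0], [0, 0, 0, 0, 0], [0, 0, 0, 0, 0], [0, 0, 0, 0, 0]], force=35)

```text
time: 6.0
tcp_pos: [0.4706, -0.1314, 0.0685]
tcp_rot: [0.0, -0.348, 0.937, -0.0]
wrist_force: [0.6, -0.5, -0.9]
width: 0.133
```

Emit:
arm_command(series=[[0, 0, 0, 0, 0], [0, 0, 1, 0, 0], [0, 0, 2, 0, 0], [0, 0, 4, 0, 0], [0, 0, 7, 0, 0], [0, 0, 8, 0, 0], [0, 0, 8, 0, 0], [0, 0, 8, 0, 0]])

```text
time: 6.8
tcp_pos: [0.4694, -0.1313, 0.1477]
tcp_rot: [-0.001, -0.348, 0.938, 0.001]
wrist_force: [-0.1, 0.7, -4.7]
width: 0.136
```

```bash

python3 - <<'E'
from h import *
c=robot.camera("scene"); save(c,"s6.png",(310,120,450,250),5)
s=robot.read_state();print(s["tcp_pos"],s["tcp_rot"],s["wrist_force"],s["moment"],s["width"])
E
```

```text
[ 0.46915455 -0.13130665  0.14716455] [-1.47678134e-03 -3.47782619e-01  9.37573688e-01  8.05008173e-04] [ 0.07101564  0.72996483 -4.78010809] [-0.18493142  0.38196747  0.02487114] 0.13394148194318006
```

View pics/s6.png

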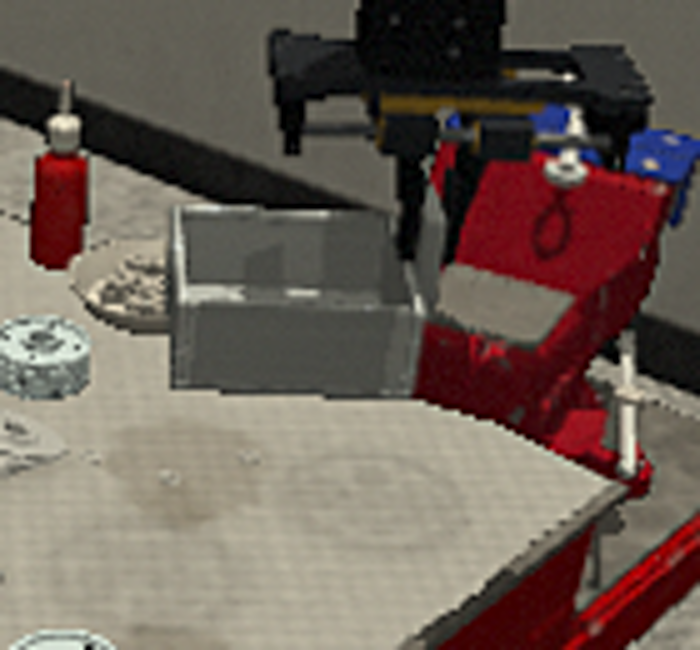

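Emit:
arm_command(series=[[-1, 2, 0, 0, 0], [-2.5, 6, 0, -0.02, 0], [-4, 10, 0, -0.03, 0], [-5.5, 14, 0, -0.047, 0], [-7, 18, 0, -0.047, 0], [-8.5, 22, 0, -0.047, 0], [-10, 26, 0, -0.047, 0], [-11.5, 30, 0, -0.047, 0], [-13, 34, 0, -0.047, 0], [-13.8, 37, 0, -0.047, 0], [-14.2, 38.9, 0, -0.047, 0], [-14.2, 38.9, 0, -0.047, 0]])

```text
time: 8.05
tcp_pos: [0.3279, 0.2595, 0.1475]
tcp_rot: [-0.001, -0.327, 0.945, -0.0]
wrist_force: [-0.6, 1.1, -4.1]
width: 0.13
```

Emit:
arm_command(series=[[0, 0, -1, 0, 0], [0, 0, -3, 0, 0], [0, 0, -5, 0, 0], [0, 0, -6, 0, 0], [0, 0, -6, 0, 0], [0, 0, -6, 0, 0], [0, 0, -6, 0, 0]])

```text
time: 8.75
tcp_pos: [0.3291, 0.2581, 0.0893]
tcp_rot: [0.001, -0.326, 0.945, 0.001]
wrist_force: [-1.0, 0.4, -3.7]
width: 0.137
```

```bash

python3 - <<'E'
from h import *
c=robot.camera("scene"); save(c,"s7.png",(165,120,345,320),3.5)
t=robot.camera("top"); save(t,"t7.png",(150,150,330,290),4)
s=robot.read_state();print(s["tcp_pos"],s["tcp_rot"],s["wrist_force"],s["joint_positions"])
E
```

```text
[0.32892535 0.25808528 0.08931145] [ 7.78629623e-04 -3.25940942e-01  9.45389591e-01  6.45262939e-04] [ 0.56113201  0.21569445 -3.92454528] [ 1.05754259e+00  2.09267818e-01 -6.71909185e-01  1.06822588e-04
 -6.87597961e-01 -3.93611010e-01]
```

View pics/s7.png

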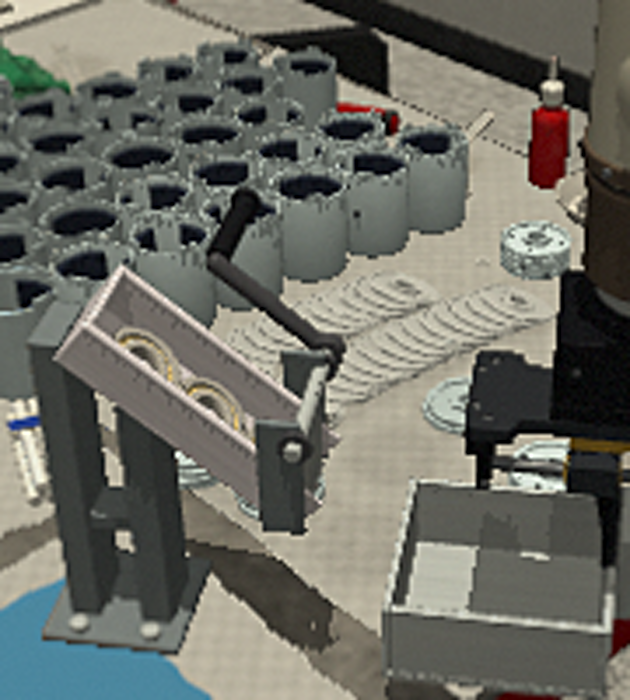

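View pics/t7.png

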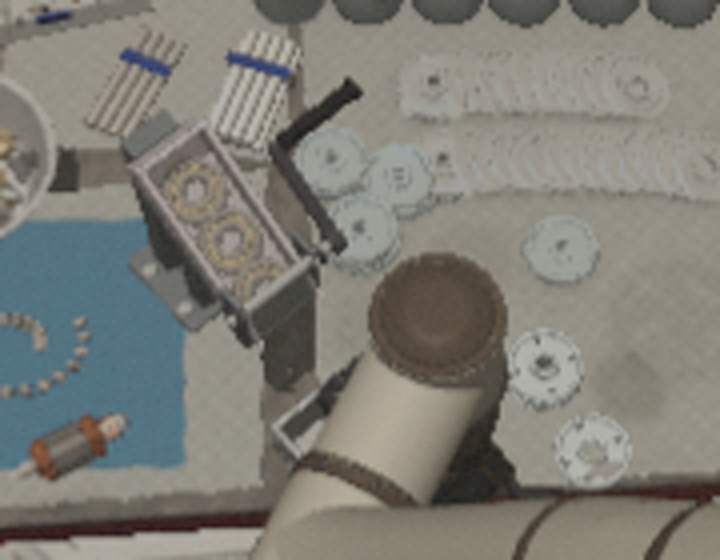

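Emit:
arm_command(series=[[1.5, 1.2, 0, 0, 0], [3, 2.4, 0, 0, 0], [4.2, 3.3, 0, 0, 0], [5.2, 4.1, 0, 0, 0], [5.5, 4.3, 0, 0, 0], [5.5, 4.3, 0, 0, 0], [5.5, 4.3, 0, 0, 0]])

```text
time: 9.55
tcp_pos: [0.3829, 0.2998, 0.0883]
tcp_rot: [-0.001, -0.326, 0.945, -0.0]
wrist_force: [0.1, -0.2, -4.3]
width: 0.132
```

```bash

python3 - <<'E'
from h import *
c=robot.camera("scene"); save(c,"s8.png",(165,160,305,310),5)
s=robot.read_state();print(s["tcp_pos"],s["tcp_rot"],s["wrist_force"])
E
```

```text
[0.38282859 0.29983076 0.08841697] [-5.46220092e-04 -3.25861684e-01  9.45417265e-01 -2.44079605e-04] [-0.12603298  0.09707404 -3.97832323]
```

View pics/s8.png

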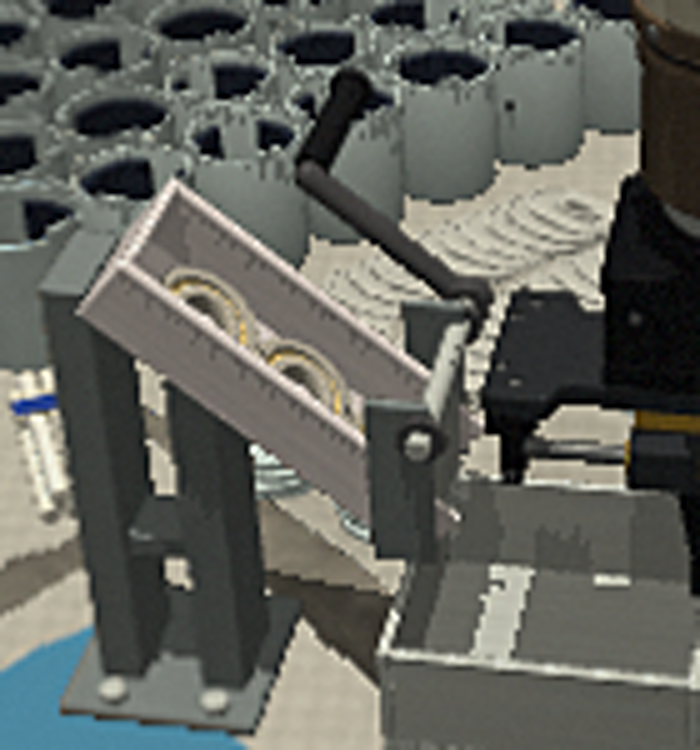

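Emit:
arm_command(series=[[0.3, 0.2, 0, 0, 0], [0.6, 0.5, 0, 0, 0], [0.9, 0.7, 0, 0, 0], [0.9, 0.7, 0, 0, 0], [0.9, 0.7, 0, 0, 0]])

```text
time: 10.1
tcp_pos: [0.3925, 0.3075, 0.0884]
tcp_rot: [-0.0, -0.326, 0.945, -0.0]
wrist_force: [-1.1, -0.1, -4.8]
width: 0.131
```

Emit:
arm_command(series=[[0, 0, -0.7, 0, 0], [0, 0, -1.3, 0, 0], [0, 0, -1.6, 0, 0], [0, 0, -1.8, 0, 0], [0, 0, -2.0, 0, 0], [0, 0, -2.0, 0, 0]])

```text
time: 10.7
tcp_pos: [0.3927, 0.3077, 0.0688]
tcp_rot: [0.0, -0.326, 0.945, 0.0]
wrist_force: [-1.1, 0.1, -2.2]
width: 0.137
```

```bash

python3 - <<'E'
from h import *
c=robot.camera("scene"); save(c,"s9.png",(165,160,305,310),5)
s=robot.read_state();print(s["tcp_pos"],s["tcp_rot"],s["wrist_force"])
E
```

```text
[0.3926932  0.30774167 0.06876853] [ 2.61871586e-04 -3.25952643e-01  9.45386049e-01  1.53764502e-04] [-1.0733409   0.3662112  -3.69494459]
```

View pics/s9.png

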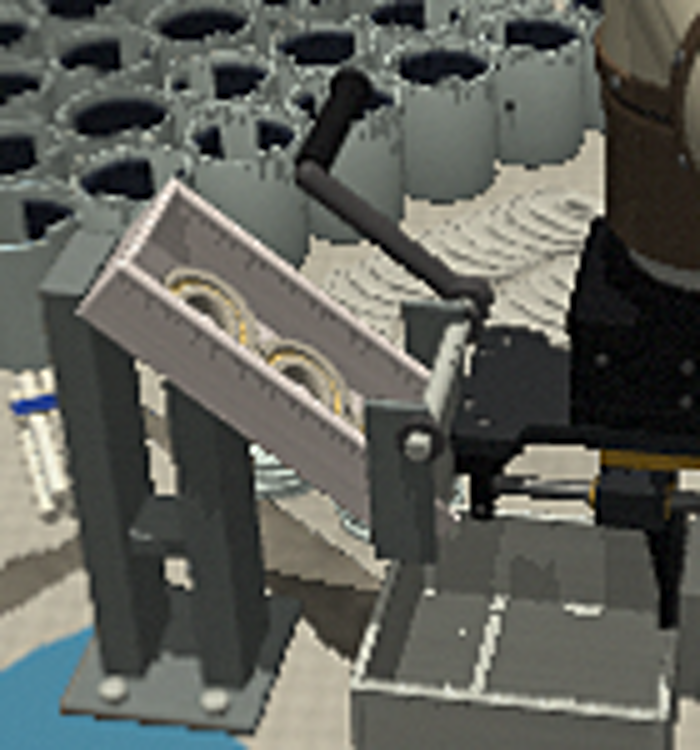

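Emit:
arm_command(series=[[0, 0, -0.1, 0, 0], [0, 0, -0.2, 0, 0], [0, 0, -0.2, 0, 0]])

```text
time: 11.05
tcp_pos: [0.3927, 0.3078, 0.0685]
tcp_rot: [0.0, -0.326, 0.945, 0.0]
wrist_force: [-4.3, -2.5, 10.0]
width: 0.133
```

Emit:
arm_command(series=[[0, 0, 0, 0, 25], [0, 0, 0, 0, 35], [0, 0, 0, 0, 40], [0, 0, 0, 0, 40], [0, 0, 0, 0, 40]])

```text
time: 11.55
tcp_pos: [0.3927, 0.3077, 0.0665]
tcp_rot: [0.0, -0.326, 0.945, 0.0]
wrist_force: [1.0, -0.4, 0.1]
width: 0.386
```

Emit:
arm_command(series=[[0, 0, 1.5, 0, 40], [0, 0, 4, 0, 40], [-1, -0.8, 8, 0, 40], [-3, -2.4, 12, 0, 40], [-4, -3.2, 17, 0, 40], [-4, -3.2, 22, 0, 40], [-4, -3.2, 22, 0, 40]])

```text
time: 12.25
tcp_pos: [0.3549, 0.278, 0.2941]
tcp_rot: [0.007, -0.327, 0.945, 0.004]
wrist_force: [0.6, 1.1, 0.5]
width: 0.397
```

```bash

python3 - <<'E'
from h import *
c=robot.camera("scene"); save(c,"s10.png",(165,150,325,310),4.5)
c=robot.camera("top"); save(c,"t10.png",(150,150,300,290),5)
s=robot.read_state();print(s["tcp_pos"],s["tcp_rot"],s["wrist_force"],s["joint_positions"])
E
```

```text
[0.35264565 0.27599851 0.28773763] [ 0.00128168 -0.32589057  0.94540568  0.00134005] [ 0.49952312 -0.14740963 -0.02287853] [ 1.02867050e+00  3.36923087e-02 -3.01913472e-01 -4.35420903e-04
 -1.23150477e+00 -3.64618004e-01]
```

View pics/s10.png

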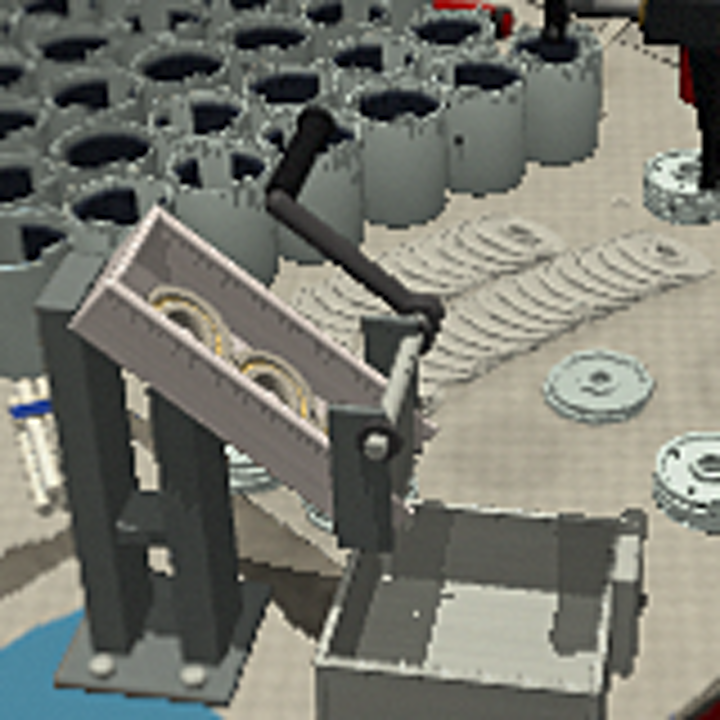

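View pics/t10.png

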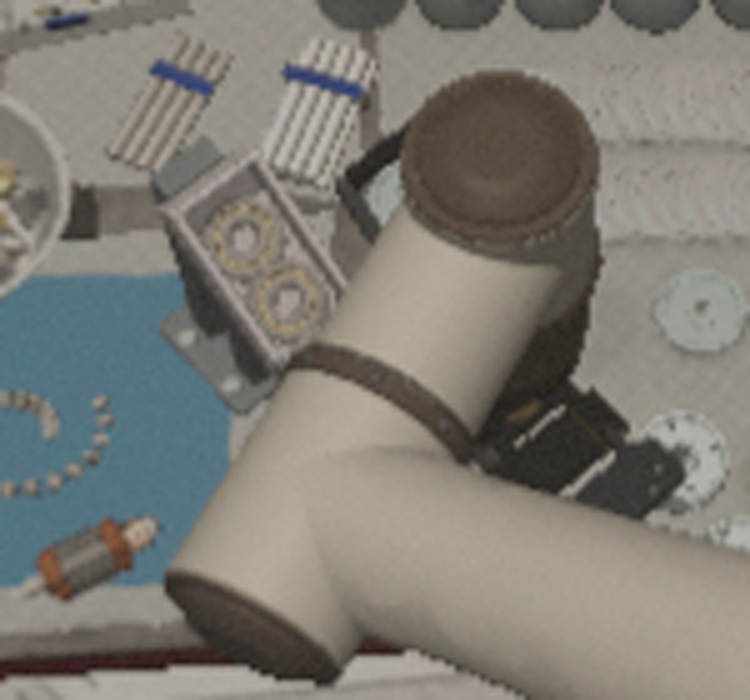

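```bash

python3 - <<'E'
from h import *
from fit import fit
from scipy.optimize import least_squares
S=robot.camera("scene");T=robot.camera("top")
for d in(0,-.4):
    a=np.array([231.,184.6])+d;b=np.array([229.2,179.5])+d
    r=least_squares(lambda p:np.r_[proj(S,p)[0]-a,proj(T,p)[0]-b],[.58,.33,.22]); print(r.x,r.fun)
f=lambda u,v:np.array([165+u/4.5-.4,150+v/4.5-.4])
fit([(S,(65,60,55),f(318,662)),(S,(-65,60,55),f(605,692)),(S,(-65,-60,55),f(622,520)),(S,(-65,-25,92),f(615,512)),(S,(-77,-25,92),f(643,512)),(S,(-77,25,92),f(636,575)),(S,(-65,25,92),f(610,578))],[.448,.352,.66])
fc=np.array([.4773,.3742])-.037*np.array([.7878,.6159]);print("expected",fc)
E
```

```text
[0.58868539 0.33352584 0.22199926] [ 0.25532541  0.11537031 -0.24580274 -0.30649513]
[0.58910465 0.33440179 0.22323084] [ 0.17557839  0.079241   -0.16935363 -0.2106038 ]
[0.4476 0.3525 0.6861]
[[-1.4, 1.0], [-0.8, 0.4], [0.0, -0.6], [0.9, -1.5], [0.4, -1.1], [0.3, 1.0], [0.1, -0.2]]
expected [0.4481514 0.3514117]
```

Emit:
arm_command(series=[[1, 0, 1.3, 0, 70], [5, 0.5, 1.3, 0, 80], [9, 1.5, 1.3, 0, 80], [13, 3, 1.3, 0, 80], [17, 4, 1.3, 0, 80], [21, 5, 1.3, 0, 80], [23, 5.6, 1.3, 0, 80], [23.5, 5.7, 1.3, 0, 80], [23.5, 5.7, 1.3, 0, 80], [23.5, 5.7, 1.3, 0, 80], [23.5, 5.7, 1.3, 0, 80]])

```text
time: 13.65
tcp_pos: [0.5866, 0.3325, 0.3001]
tcp_rot: [0.0, -0.326, 0.945, 0.0]
wrist_force: [0.0, 0.8, 0.4]
width: 0.799
```

```bash

python3 - <<'E'
from h import *
c=robot.camera("scene"); save(c,"s11.png",(165,110,325,300),4)
s=robot.read_state();print(s["tcp_pos"],s["tcp_rot"],s["wrist_force"],s["width"])
E
```

```text
[0.58664532 0.33253341 0.30038393] [ 3.60558882e-04 -3.26303312e-01  9.45265035e-01  1.80999188e-04] [-0.16976882  0.10850191  0.50756198] 0.8026863366227922
```

View pics/s11.png

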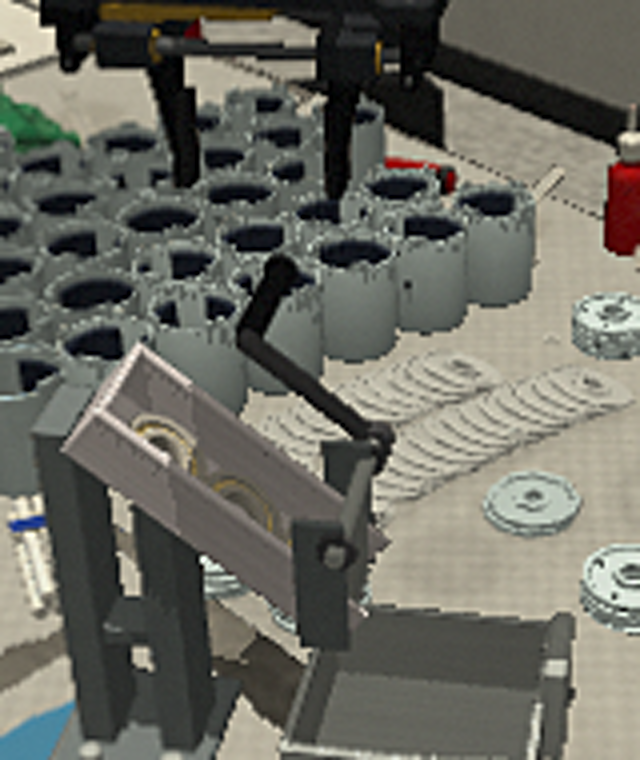

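Emit:
arm_command(series=[[0.1, 0.1, -3, 0, 80], [0.1, 0.1, -5.5, 0, 80], [0.1, 0.1, -7.5, 0, 80], [0.1, 0.1, -8.6, 0, 80], [0.1, 0.1, -8.6, 0, 80], [0.1, 0.1, -8.6, 0, 80]])

```text
time: 14.3
tcp_pos: [0.5889, 0.3339, 0.2149]
tcp_rot: [0.001, -0.326, 0.945, 0.0]
wrist_force: [1.5, 0.9, 0.8]
width: 0.803
```

```bash

python3 - <<'E'
from h import *
c=robot.camera("scene"); save(c,"s12.png",(165,110,325,300),4)
s=robot.read_state();print(s["tcp_pos"],s["wrist_force"],s["width"])
E
```

```text
[0.58909282 0.33403549 0.21534325] [-0.10151524 -0.42428482  0.26320643] 0.8011814541677288
```

View pics/s12.png

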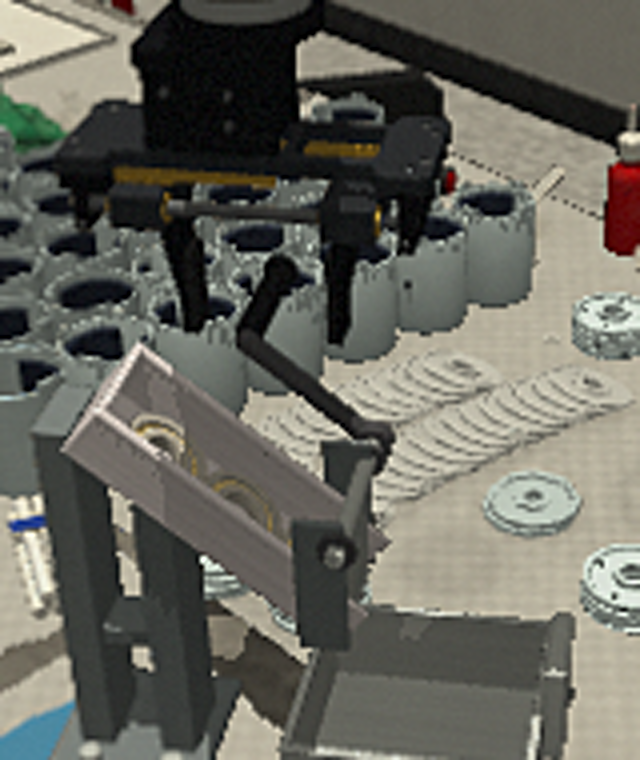

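Emit:
arm_command(series=[[0, 0, 0, 0, 40], [0, 0, 0, 0, 0], [0, 0, 0, 0, 0], [0, 0, 0, 0, 0], [0, 0, 0, 0, 0], [0, 0, 0, 0, 0], [0, 0, 0, 0, 0], [0, 0, 0, 0, 0], [0, 0, 0, 0, 0], [0, 0, 0, 0, 0], [0, 0, 0, 0, 0], [0, 0, 0, 0, 0]], force=30)

```text
time: 15.55
tcp_pos: [0.5887, 0.3337, 0.2135]
tcp_rot: [0.0, -0.326, 0.945, 0.0]
wrist_force: [0.8, -0.1, -1.6]
width: 0.162
```

Emit:
arm_command(series=[[0.35, 0.28, -0.6, 0, 0], [0.67, 0.52, -1.2, 0, 0], [0.94, 0.73, -1.9, 0, 0], [1.17, 0.91, -2.6, 0, 0], [1.17, 0.91, -2.6, 0, 0]])

```text
time: 16.05
tcp_pos: [0.6001, 0.3426, 0.1865]
tcp_rot: [-0.001, -0.326, 0.945, -0.0]
wrist_force: [-2.6, -0.1, 3.6]
width: 0.158
```

Emit:
arm_command(series=[[0.17, 0.14, -0.7, 0, 0], [0.3, 0.24, -1.4, 0, 0], [0.37, 0.3, -2.1, 0, 0], [0.4, 0.32, -2.9, 0, 0], [0.4, 0.32, -2.9, 0, 0], [0.4, 0.32, -2.9, 0, 0]])

```text
time: 16.65
tcp_pos: [0.6044, 0.346, 0.1592]
tcp_rot: [0.0, -0.326, 0.945, -0.0]
wrist_force: [-2.7, -0.3, 5.2]
width: 0.153
```

```bash

python3 - <<'E'
from h import *
c=robot.camera("scene"); save(c,"s13.png",(165,150,305,310),5)
c=robot.camera("top"); save(c,"t13.png",(150,150,300,290),5)
s=robot.read_state();print(s["tcp_pos"],s["wrist_force"],s["width"],s["moment"])
E
```

```text
[0.60439298 0.34592617 0.15922754] [-1.80225654 -1.11789208  5.7145002 ] 0.15214917723784135 [-0.30507217  0.83523314  0.08381419]
```

View pics/s13.png

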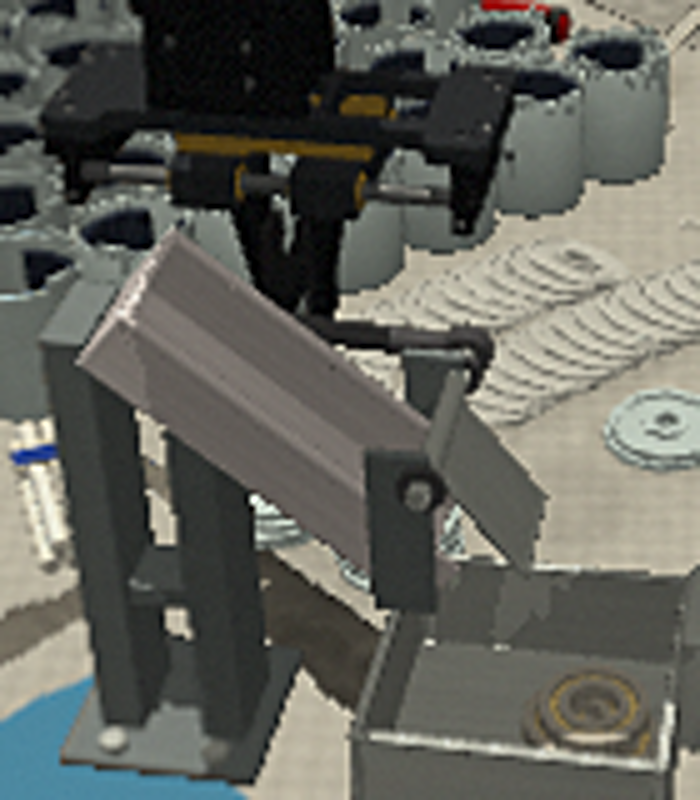

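View pics/t13.png

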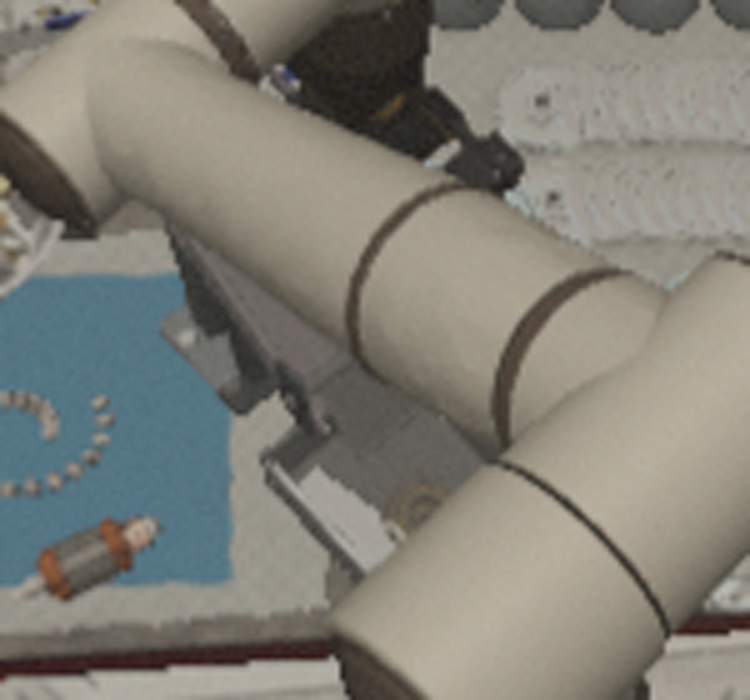

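Emit:
arm_command(series=[[0, 0, 0, 0, 0], [0, 0, 0, 0, 0], [0, 0, 0, 0, 0], [0, 0, 0, 0, 0], [0, 0, 0, 0, 0]])

```text
time: 17.25
tcp_pos: [0.6044, 0.3459, 0.1592]
tcp_rot: [0.0, -0.326, 0.945, 0.0]
wrist_force: [-2.5, -0.7, 4.8]
width: 0.156
```

```bash

python3 - <<'E'
from h import *
c=robot.camera("scene"); p=[.4773,.3742,.6635]
def tr(P):
    cc,s=np.cos(p[2]),np.sin(p[2]);P=np.array(P)/1000.
    return [p[0]+cc*P[0]-s*P[1],p[1]+s*P[0]+cc*P[1],P[2]]
box=(205,190,315,310);k=6
im=cv2.resize(cv2.cvtColor(c["img"],cv2.COLOR_RGB2BGR)[box[1]:box[3],box[0]:box[2]],None,fx=k,fy=k,interpolation=cv2.INTER_CUBIC)
cv2.imwrite("pics/s14.png",im)
P2=lambda P:tuple(int(v) for v in (proj(c,tr(P))[0]-box[:2]+.5)*k)
for d,col in((32,(0,0,255)),(40,(0,255,0)),(48,(255,0,0))):
    a=np.radians(d);b=np.radians(40-d)
    for y in(-27,27): cv2.line(im,P2((-4,y,170)),P2((-4-66*np.sin(a),y,170-66*np.cos(a))),col,1)
    cv2.line(im,P2((-4,-62,170)),P2((-4+85*np.cos(b),-62,170+85*np.sin(b))),col,1)
cv2.imwrite("pics/s14o.png",im)
s=robot.read_state();print(s["tcp_pos"],s["wrist_force"],s["width"])
for n in("scene","top"):print([(round(d["conf"],2),np.round(d["rect"]).tolist()) for d in robot.look_for("bearing_1_center",n)])
E
```

```text
[0.60439484 0.34595128 0.15921785] [-2.15028279 -0.20279256  5.44323841] 0.15376806861544173
[]
[]
```

View pics/s14.png

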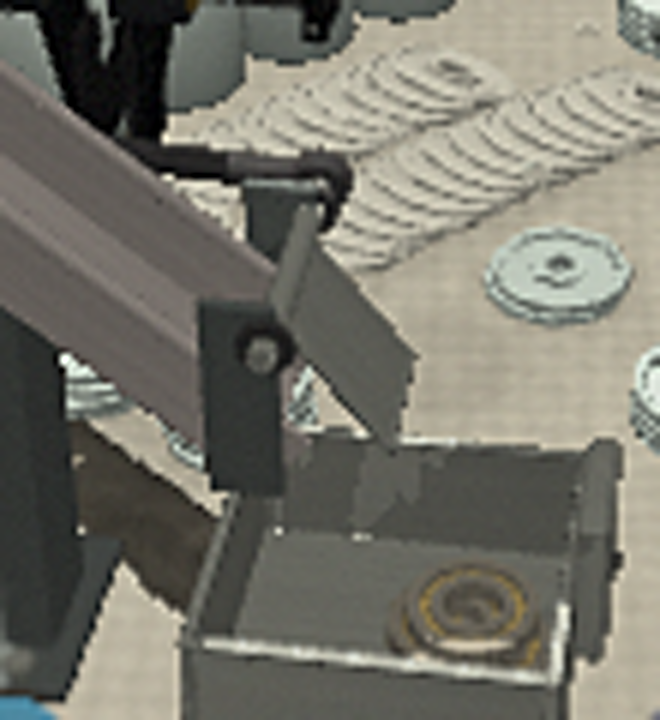

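View pics/s14o.png

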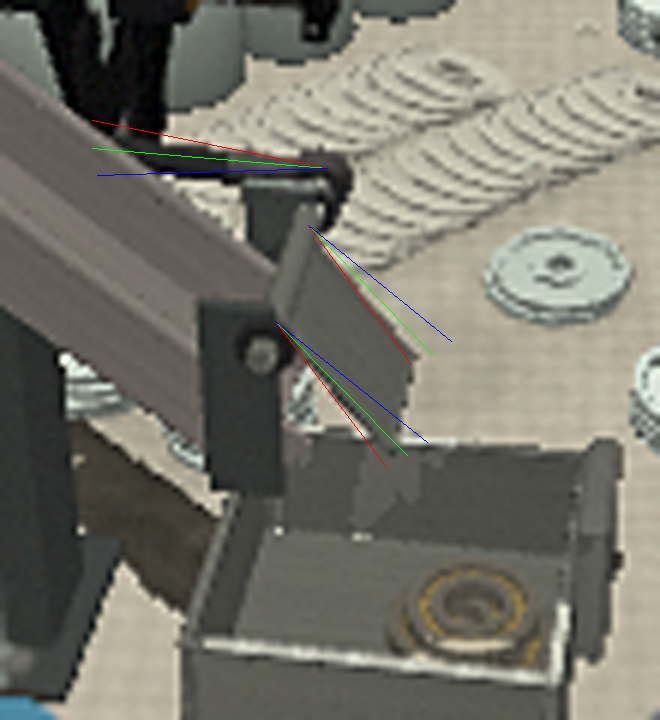

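```bash

python3 - <<'E'
from h import *
c=robot.camera("scene"); im=cv2.cvtColor(c["img"],cv2.COLOR_RGB2BGR)
a=cv2.resize(im[278:304,262:304],None,fx=18,fy=18,interpolation=cv2.INTER_CUBIC);cv2.imwrite("pics/s15.png",cv2.convertScaleAbs(a,alpha=1.6))
c=robot.camera("top"); im=cv2.cvtColor(c["img"],cv2.COLOR_RGB2BGR)
a=cv2.resize(im[220:275,195:260],None,fx=10,fy=10,interpolation=cv2.INTER_CUBIC);cv2.imwrite("pics/t15.png",cv2.convertScaleAbs(a,alpha=1.5))
save(robot.camera("scene"),"s15full.png")
E
```

```text
(no output)
```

View pics/s15.png

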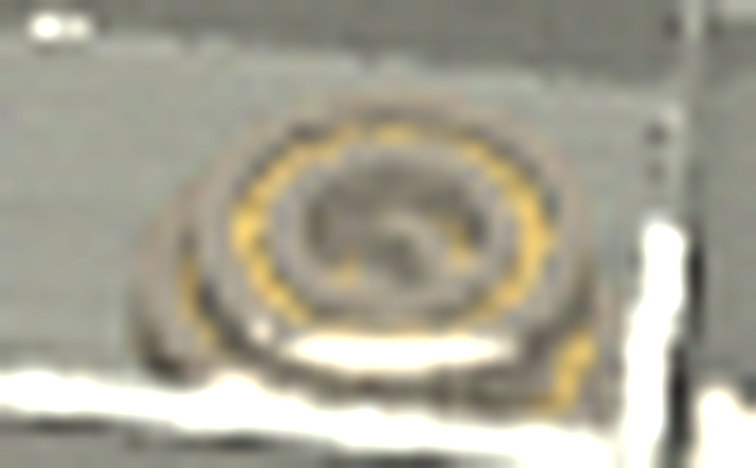

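View pics/t15.png

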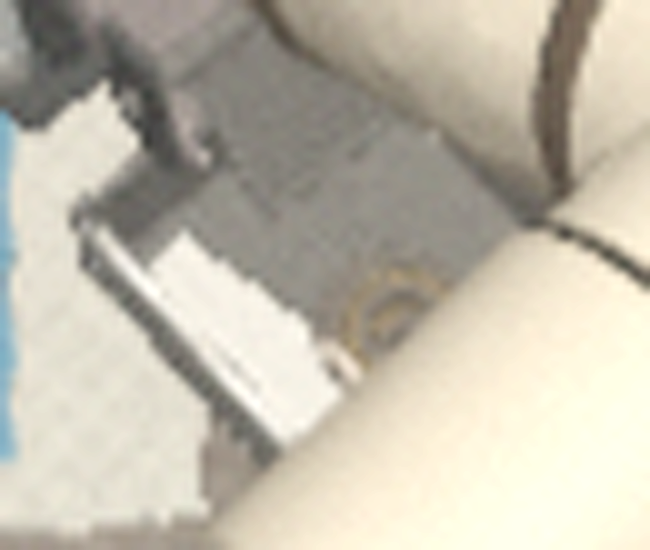

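View pics/s15full.png

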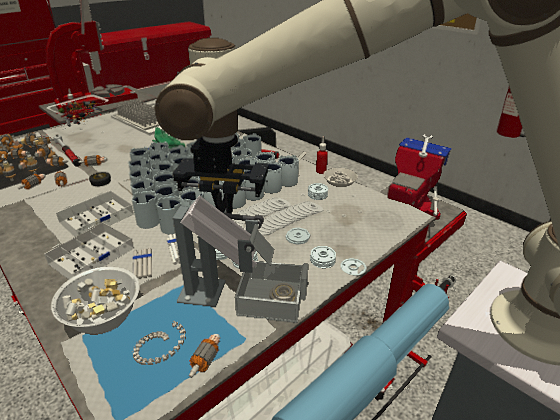

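```bash

python3 - <<'E'
from h import *
from scipy.optimize import least_squares
S=robot.camera("scene");T=robot.camera("top")
a=np.array([262+393/18-.47,278+228/18-.47])
for b in([235.05,252.2],[234.5,251.5],[236,253]):
    r=least_squares(lambda p:np.r_[proj(S,p)[0]-a,proj(T,p)[0]-b],[.4,.33,.03]); print(np.round(r.x,4),np.round(r.fun,2))
# by apparent circle: draw outlines for z
for nm,c,box,k in(("s16",S,(255,270,310,310),12),("t16",T,(195,215,265,280),9)):
    im=cv2.resize(cv2.convertScaleAbs(cv2.cvtColor(c["img"],cv2.COLOR_RGB2BGR)[box[1]:box[3],box[0]:box[2]],alpha=1.5),None,fx=k,fy=k,interpolation=cv2.INTER_CUBIC)
    for z,col in((.014,(0,0,255)),(.023,(0,255,0)),(.032,(255,0,0))):
        ctr=atz(S,a,z); th=np.linspace(0,6.29,60)
        P=proj(c,np.c_[ctr[0]+.024*np.cos(th),ctr[1]+.024*np.sin(th),0*th+z])
        cv2.polylines(im,[((P-box[:2]+.5)*k).astype(int)],True,col,1)
    cv2.imwrite(f"pics/{nm}.png",im)
E
```

```text
[0.4297 0.3309 0.0252] [-0.25 -0.13  0.19  0.37]
[0.43   0.3318 0.0262] [-0.6  -0.33  0.46  0.9 ]
[0.4301 0.3291 0.023 ] [ 0.22  0.12 -0.17 -0.33]
```

View pics/t16.png

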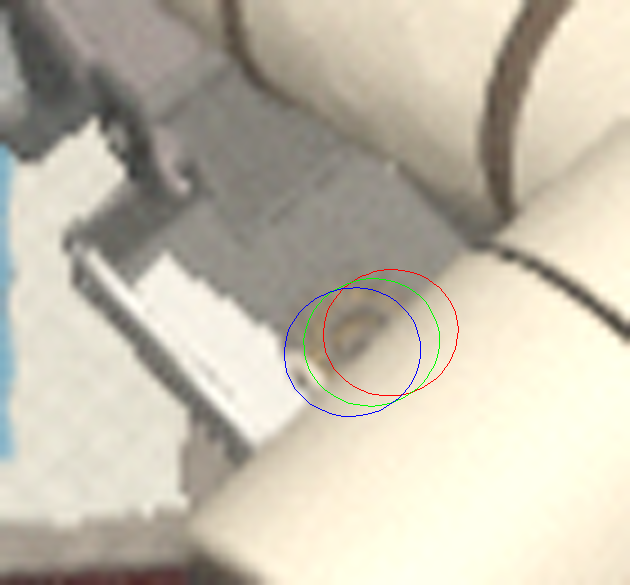

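View pics/s16.png

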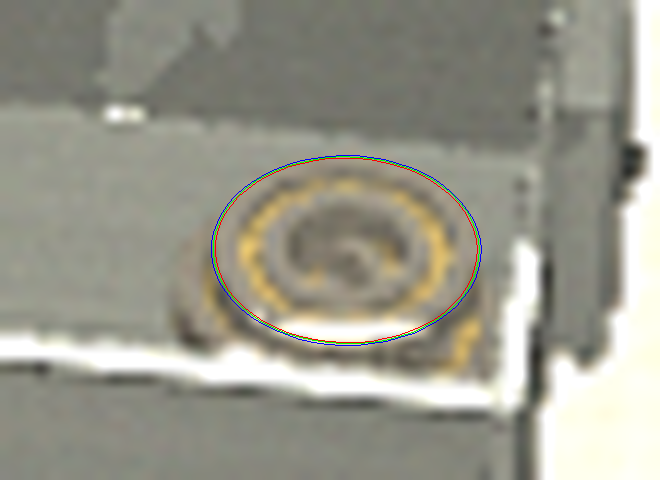

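```bash

python3 - <<'E'
from h import *
s=robot.read_state();print(s["time"],s["tcp_pos"],s["wrist_force"],s["width"])
print(robot.close_job())
E
```

```text
17.65 [0.60439    0.3459632  0.15921622] [-1.97603667 -0.21938327  5.82823836] 0.15685518634043003
the job is handed in; nothing more can be done
None
```

I handed the job in at 17.65 s, with the tray under the feeder mouth, the bearings out in it, and the gripper still pinching the lever grip.

- **Tray:** I carried it by its tab, set it down with the lip about 37 mm behind its centre, and let go. A fit to the picture put it within about 1–2 mm and 0.02 rad of where I meant it to stand. I chose 37 mm rather than 30 mm because at 30 mm the gripper body would have passed within about 1 mm of the cheeks.
- **Lever:** I followed its arc down 54 mm and held it there. The arm geometry gives about 40 degrees. Lines drawn over the picture put the gate somewhere between 37 and 42 degrees. The push is about 5–6 N, which fits the stated holding force.
- **Bearings:** The chute looks empty in both cameras, and no ring shows on the table. The scene picture shows a pile in the tray with one ring on top and parts of two different rings below it.
- **Other things:** In the last picture the other things on the table appear to be where they were.

**Checks that did not settle it:**
- The bearing detector found nothing in either picture.
- The pile's top measured about 25 mm high, which falls between two and three flat rings. The count of three therefore rests on the visible rings and the empty chute.

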